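Fit the condenser lens under the swing-arm camera

TASK

Get the viewing stand ready: swing the camera arm most of the way out to its outer stop, well clear of the light base, then take the lens from its sloped rest and lower it gently, without dropping it, into the three-ball mount so that it lies level on all three balls and cannot rock. Let go of it and swing the camera arm all the way back to its stop, so that the camera looks straight down on the seated lens. Leave the cup, bottle and dish where they stand.

Things in the scene. Friction and masses are not known exactly. Their poses are not given: they have to be found in the camera images.
- stand: Viewing stand fixed to the worktop: white base 285 x 130 x 18 mm. Origin on the worktop under the centre of the three-ball mount; x runs towards the steel post (22 mm thick, 193 mm high, its axis 170 mm along x), y to the left of that, z up.
- mount_seat (a point): Mount centre in the plane of the ball tops, 32 mm above the worktop; axes as the stand's. Balls 34 mm out at 0, 120, 240 degrees (0 is x, counter-clockwise). Dark guide fingers at 60, 180, 300 degrees: 2 mm clear of the cell up to 10 mm above the balls, then flaring out to 60 mm from the centre, 24 mm above the balls. The lens ear must lie between two fingers, e.g. towards the post.
- camera_arm (a joint): Hinge of the camera arm about the post, rad: 0 is its working stop with the camera exactly over the mount; grows counter-clockwise seen from above, so the camera swings to the right (-y when the stand is unturned); outer stop at 1.4. The hinge is stiff (0.15 N m) and stays where it is left.
- camera_knob (a point): Point on the axis of the black upright knob on top of the camera, 21 mm below the knob's top. Knob 22 mm thick, 46 mm high, from 185 to 231 mm above the worktop; the camera under it is 68 mm wide, from 120 to 185 mm above the worktop. It lies 170 mm from the hinge axis.
- swing_hinge (a point): Point on the vertical hinge axis of the camera arm, at the height of the arm (164 mm).
- lens: Condenser lens, about 120 g: black round cell 84 mm wide, 10 mm thick, glass in the middle, a flat ear 26 mm wide reaching 68 mm from the centre, with an orange tab standing on it. Origin at the cell's centre, half-way through its thickness; z is the lens axis (up when seated), x points to the ear. Starts on the rest, z tilted 35 degrees towards the robot's side, ear uphill.
- lens_tab (a point): Centre of the orange tab, in the lens frame 56 mm along x and 27 mm along z from the cell centre; the tab is 18 mm along the lens x, 14 mm along the lens y (grip it across y) and 44 mm high along z, from the ear's upper face; axes as the lens's.
- lens_rest: Grey sloped rest fixed to the worktop, foot 130 x 120 mm, slope 35 degrees; origin on the worktop under its centre; x points uphill. Two steel pins 14 mm high hold the lens cell at the downhill side; the ear overhangs the uphill edge.
- yellow_cup: Specimen cup with yellow lid, 62 mm wide, 65 mm high, origin under its centre; a bystander.
- blue_bottle: Reagent bottle with blue cap, 45 mm wide, 122 mm high, origin under its centre; a bystander.
- dish: Petri dish, 57 mm wide, 15 mm high, origin under its centre; a bystander.

How it is judged:
On the way, in this order (a step that is already met when the one before it is completed fails the run):
1. the camera arm is swung well clear (more than 1.0 rad) with the lens still on its rest (value of joint camera_arm above 1 rad and distance of lens from where it was at the start of the episode below 0.03 m), for 0.2 s.
2. the lens lies level in the three-ball mount and is let go, with the arm still clear (value of joint camera_arm above 0.9 rad and horizontal distance between lens and mount_seat below 0.005 m and z of lens in the frame of mount_seat below 0.0075 m and angle between lens's own z axis and vertical below 0.04 rad and contact force between lens and the fingers below 0.1 N), for 0.3 s.
At the end, for the whole second after the job is handed in: The lens rests level in the mount (within 5 mm of its centre, centre less than 7.5 mm above the ball tops, tilt under 0.04 rad, at rest) and the camera arm is back within 0.06 rad of its working stop (value of joint camera_arm below 0.06 rad and velocity of joint camera_arm below 0.05 rad/s and horizontal distance between lens and mount_seat below 0.005 m and z of lens in the frame of mount_seat between 0.002 and 0.0075 m and angle between lens's own z axis and vertical below 0.04 rad and linear speed of lens below 0.02 m/s); the robot touches nothing.
It fails at once if the lens is dropped (it moves faster than 0.5 m/s while not held) (linear speed of lens above 0.5 m/s and contact force between lens and the fingers below 0.05 N).
It fails at once if the lens is pressed hard on the stand (over 40 N) (contact force between lens and stand above 40 N).
It fails at once if the cup, bottle or dish is moved by more than 30 mm (distance of any of yellow_cup, blue_bottle, dish from where it was at the start of the episode above 0.03 m).
It fails at once if the cup, bottle or dish is tipped (angle between any of yellow_cup, blue_bottle, dish's own z axis and vertical above 0.4 rad).
It also fails if it takes over 72 s, if anything falls off the work surface, if the arm or the gripper's body presses on something with over 40 N, if the wrist force passes 120 N, or if a joint passes its speed limit or range.

ROBOT

A 6-joint arm with a two-finger parallel gripper is mounted at the origin on a cart in front of the work surface, level with it; the furniture and walls round the work are solid. World frame = base frame: x ahead of the robot, y to its left, z up, the work surface at z = 0. Lengths are in m, angles in rad, forces in N, time in s.
With the tool pointing down it reaches from about 0.375 to 0.975 m from the base axis. Payload 3.8 kg.
Tool frame: the origin (TCP) lies midway between the tips of the shut fingers; the grasp point (between the pads) lies 19 mm behind it; z points along the fingers, y is the line along which they close (so a half turn about z gives the same grasp; the last joint's range is limited). The gripper opens to 85 mm and grips with 20 to 120 N. Pads are 22 mm wide; open, the fingers measure 114 mm over their backs; the gripper's body (76 mm by 85 mm) begins 54 mm behind the grasp point. The pads swing forward as they close: fully open they stand 13 mm farther back than shut.
Start: joints at [-1.271, 0.264, 1.604, -0, 1.274, -0.037], TCP at [0.223, -0.637, 0.231] pointing down, gripper open.
Joint ranges: [-2.63, 2.63], [-0.94, 2.18], [0.31, 2.57], [-1.31, 4.45], [0, 2.66], [-2.55, 2.55]. Speed limits (rad/s): [2.57, 2.57, 3.14, 3.14, 3.14, 3.14].

INTERFACE

Orientations are given as a unit quaternion [w, x, y, z].
In Python, from rig import arm gives the robot as it stands.
- The arm moves only by the tool carry_out, never from a script. Its argument "increments" is a list of rows, each a list of 7 numbers: the shift along the tool's x, y, z in units of 0.25 m (1.0 is 0.25 m), then the turn, a rotation vector about the tool's x, y, z in units of 0.1 rad (1.0 is 0.1 rad), then the gripper's target within -1 to 1 (fully open at 1, half-way at 0, shut at -1). A call has 1 to 20 rows; each row shifts and turns the commanded pose from where the row before left it, along the tool's axes as they then stand; what a row does not reach is not made up. A row lasts 1/12 s, in which the tool goes at most 41.7 mm and 7.16 degrees, less where a joint would pass 70% of its speed; a pose out of reach is approached as far as the arm can. A call with a number of a shift or a turn outside -1 to 1 is refused whole. A call with a gripper value outside its range is refused whole. The fingers move at their own pace and stop on an object; "newtons" is the grip in N (left out, the last holds). Time passes only in rows, so rows that do not move let the fingers close. It gives the time, the measured TCP pose, the force, the opening and the grip force at its end, in the units of the state.
- arm.observe(): the state, without advancing time (a new reading comes with each control period).
- arm.get_image(name): name is "scene" or "top" or "wrist"; returns the picture (420x560x3 uint8, red, green, blue); there is no depth.
- arm.calibration(name): a dict with "vertical_fov" (degrees; the focal length in pixels is half the picture's height over the tangent of half this angle, whatever the lens; pixels are square), "cx", "cy" (the principal point, pixels), "eye" and "attitude" of the camera in the world; the wrist camera has in their place "tool_from_camera" (4x4, takes a point from camera to tool coordinates, whose origin is the TCP and whose axes are the flange's). Camera axes: x right, y up, looking along -z (the intrinsics and any distortion apply to the point x, -y, -z); pixel columns grow to the right and rows downward; lengths in m; the calibration is good to about 2 mm. The wrist camera is an equidistant fisheye: a pixel r from the principal point sees the ray r / f radians off the axis. A picture is of the moment at which its call begins: read the wrist's pose just before it. calibration takes no time and is no camera call.
- arm.hand_in(): hands the job in; it is judged then, once.
The state is a dict: "time_s": time; "qpos": joint angles; "qd": joint speeds; "tau": joint torques, N m; "tcp_pos": TCP position; "tool_rot": TCP orientation; "ft_force": force on the tool from outside, world axes, zero at the start; "ft_torque": the same for the moment, N m; "width": opening from 0.0 (shut) to 1.0 (fully open); "gripper_force": force on a finger pad.
Only numpy, scipy, OpenCV 4.12 (cv2) and the standard library are available. Lean on these libraries where they do the work, as an engineer would, in place of code of your own. Each camera call takes 0.05 s, during which the arm holds its last target. There are 200 camera calls.

## Working session

There is one attempt and no reset: what is moved stays moved. The work goes in short steps, Python scripts to look and compute and a tool call to move; the robot and the scene stay as the last step left them, time stands still between calls to the robot, and variables do not carry over. Pictures are saved under pics/ and viewed, at most 10 in all, crops included, and the job is handed in when it is done.

Besides the shell and the picture viewer there is one more tool, called after ">>>" as a command line: name --pt "numbers of a row" for each row, then --argument value for the rest. carry_out: Moves the arm, as the interface text tells. Its arguments: {"type":"object","properties":{"increments":{"type":"array"},"newtons":{"type":"number"}},"required":["increments"]}

```bash
mkdir -p pics; ls; python3 - <<'E'
from rig import arm
import cv2
for n in ("scene","top","wrist"):
    cv2.imwrite(f"pics/{n}0.png",arm.get_image(n)[:,:,::-1]); print(n,arm.calibration(n))
print(arm.observe())
E
```

```text
pics
scene {'vertical_fov': 52.761594821453414, 'cx': 281.0261343346402, 'cy': 215.06440447208934, 'eye': array([0.15712525, 0.66426996, 0.62746746]), 'attitude': array([-0.25614053, -0.14844857,  0.45473088,  0.83998505])}
top {'vertical_fov': 48.58111948562242, 'cx': 280.36621110946146, 'cy': 215.5518641173745, 'eye': array([0.34308296, 0.07228684, 1.22254655]), 'attitude': array([-0.68020931, -0.07772975,  0.08101749,  0.72436837])}
wrist {'vertical_fov': 65.70646984690485, 'cx': 272.9029099644982, 'cy': 206.74708950491868, 'tool_from_camera': array([[-5.89544036e-04,  9.52276639e-01,  3.05235737e-01,
         7.83729638e-02],
       [ 9.99999777e-01,  4.65495900e-04,  4.79180569e-04,
        -1.85885847e-04],
       [ 3.14226477e-04,  3.05235951e-01, -9.52276701e-01,
        -1.42812587e-01],
       [ 0.00000000e+00,  0.00000000e+00,  0.00000000e+00,
         1.00000000e+00]])}
{'time_s': 0.15, 'qpos': array([-1.27090983e+00,  2.64578948e-01,  1.60505302e+00,  8.53258885e-06,
        1.27373234e+00, -3.68778063e-02]), 'qd': array([-0.00101753, -0.00240066, -0.00387675,  0.00202245, -0.00161904,
       -0.00080194]), 'tau': array([ 7.84648619e-04, -5.15904057e+01, -3.67958915e+01,  1.91297022e-05,
        7.99278729e-03,  2.09177870e-05]), 'tcp_pos': array([ 0.22288929, -0.63653155,  0.23025276]), 'tool_rot': array([-8.78711195e-04,  9.85857012e-01,  1.67586299e-01, -1.12111245e-04]), 'ft_force': array([ 0.01951306, -0.18022465,  0.11336102]), 'ft_torque': array([-0.03355001, -0.01979028, -0.01429552]), 'gripper_force': 0.0, 'width': 0.997284882374482}
```

View pics/top0.png

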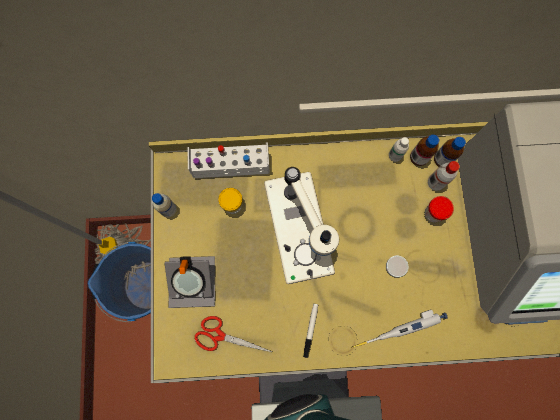

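View pics/scene0.png

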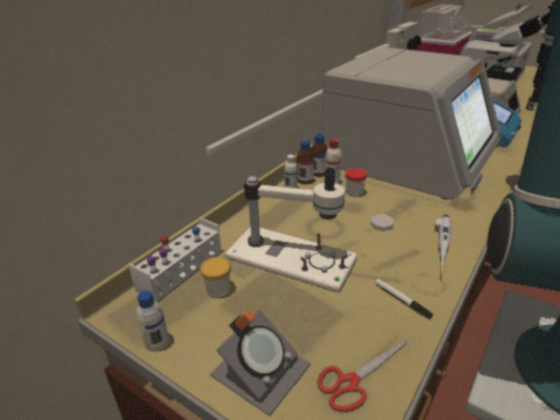

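The top view shows the stand with its post at about (292,175), the mount at (304,254) and the camera partly swung at (323,239). The rest with the lens is at (188,280), the cup at (231,200), the bottle at (160,203) and the dish at (397,266). In the scene view the tab is at about (240,325) and the lens at (262,350).

```bash
cat > h.py <<'E'
import numpy as np, cv2
from rig import arm
from scipy.spatial.transform import Rotation as R
def rot(q): return R.from_quat([q[1],q[2],q[3],q[0]])
def cam(n, st=None):
    c=arm.calibration(n); f=210/np.tan(np.radians(c['vertical_fov']/2))
    if n=='wrist':
        T=c['tool_from_camera']; Q=rot(st['tool_rot']).as_matrix()
        return dict(n=n,f=f,cx=c['cx'],cy=c['cy'],M=Q@T[:3,:3],e=Q@T[:3,3]+st['tcp_pos'])
    return dict(n=n,f=f,cx=c['cx'],cy=c['cy'],M=rot(c['attitude']).as_matrix(),e=np.array(c['eye']))
def ray(k,u,v):
    x,y=(u-k['cx'])/k['f'],(v-k['cy'])/k['f']
    if k['n']=='wrist':
        r=np.hypot(x,y)+1e-12; d=np.array([x/r*np.sin(r),-y/r*np.sin(r),-np.cos(r)])
    else: d=np.array([x,-y,-1.])
    d=k['M']@d; return d/np.linalg.norm(d)
def onz(k,u,v,z):
    d=ray(k,u,v); return k['e']+d*(z-k['e'][2])/d[2]
def proj(k,p):
    c=k['M'].T@(np.asarray(p,float)-k['e']); x,y,z=c[0],-c[1],-c[2]
    if k['n']=='wrist':
        s=np.hypot(x,y)+1e-12; r=np.arctan2(s,z); x,y=x/s*r,y/s*r
    else: x,y=x/z,y/z
    return np.array([k['cx']+k['f']*x,k['cy']+k['f']*y])
def tri(*kuv):
    A=np.zeros((3,3));b=np.zeros(3)
    for k,u,v in kuv:
        d=ray(k,u,v);P=np.eye(3)-np.outer(d,d);A+=P;b+=P@k['e']
    p=np.linalg.solve(A,b); return p,[np.linalg.norm(np.cross(p-k['e'],ray(k,u,v))) for k,u,v in kuv]
E
python3 - <<'E'
from h import *
t=cv2.imread('pics/top0.png'); s=cv2.imread('pics/scene0.png')
a=cv2.resize(t[160:300,255:355],None,fx=4,fy=4,interpolation=cv2.INTER_CUBIC)
b=cv2.resize(t[245:315,155:225],None,fx=4,fy=4,interpolation=cv2.INTER_CUBIC)
c=cv2.resize(s[300:370,210:310],None,fx=4,fy=4,interpolation=cv2.INTER_CUBIC)[:, :400]
im=np.zeros((560,800,3),np.uint8); im[:,:400]=a; im[:280,400:680]=b; im[280:,400:]=c
cv2.imwrite('pics/crop1.png',im)
for n,i in (('top',t),('scene',s)):
    k=cam(n); h=cv2.cvtColor(i,cv2.COLOR_BGR2HSV)
    roi=(slice(250,290),slice(165,210)) if n=='top' else (slice(305,345),slice(220,265))
    m=np.zeros(h.shape[:2],np.uint8); m[roi]=cv2.inRange(h,(3,150,90),(17,255,255))[roi]
    mo=cv2.moments(m,True); print(n,'tab',mo['m00'],mo['m10']/mo['m00'],mo['m01']/mo['m00'],cv2.boundingRect(m))
E
```

```text
top tab 79.0 182.50632911392404 266.5822784810127 (179, 260, 8, 14)
scene tab 186.0 244.74193548387098 318.98387096774195 (235, 310, 20, 19)
```

View pics/crop1.png

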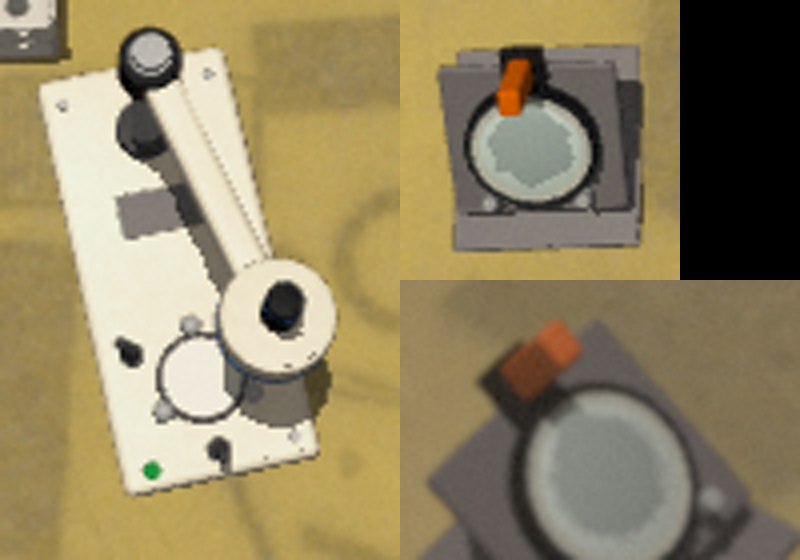

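The stand's base corners read off the crop are about (265.5,181), (310,172), (334.5,274) and (287,283). The post top is near (292.5,173), the knob top near (326,235), and two balls show at (303,241) and (296,262.5). The lens's ear and tab point up in the image (+x), slightly to the left.

```bash
python3 - <<'E'
from h import *
np.set_printoptions(precision=4,suppress=True)
k=cam('top'); s=cam('scene')
# base via mask
t=cv2.imread('pics/top0.png');h=cv2.cvtColor(t,cv2.COLOR_BGR2HSV)
C=[onz(k,*p,.018)[:2] for p in [(265.5,181.25),(310,172),(334.5,273.75),(287,283.25)]]
C=np.array(C);print(C,[np.linalg.norm(C[i]-C[i-1]) for i in range(4)])
# balls at z~.026
b0=onz(k,302.75,241.25,.027);b1=onz(k,295.75,262.5,.027);print('balls',b0,b1,np.linalg.norm(b0-b1))
ux=(C[0]+C[1]-C[2]-C[3]);print('psi',np.arctan2(ux[1],ux[0]),(lambda e:np.arctan2(e[0],-e[1]))(C[1]-C[0]),(lambda e:np.arctan2(e[0],-e[1]))(C[2]-C[3]))
print('post',onz(k,292.5,173,.193), 'basecentre',C.mean(0))
print('knob',onz(k,326,234.5,.231))
print('fingers',onz(k,287.3,247.5,.056),onz(k,309.8,272,.056))
# lens rest foot & glass
print('tab', tri((k,182.5,266.6),(s,244.7,319)))
g=[(k,155+400*0+ (535-400)/4,245+147/4),(s,210+ (610-400)/4,300+(480-280)/4)]
print('glass',tri(*g))
cor=[onz(k,155+(x-400)/4,245+y/4,0.0) for x,y in [(455,250),(640,245),(638,47),(458,48)]];print('foot',np.array(cor)[:,:2])
for n,p in (('cup',(231,198,.065)),('bottle',(157,199,.122)),('dish',(397,266,.015))): print(n,onz(k,*p))
E
```

```text
[[ 0.7158  0.0921]
 [ 0.7344 -0.0299]
 [ 0.4558 -0.0719]
 [ 0.4392  0.0521]] [np.float64(0.27949612746630453), np.float64(0.12336233199073011), np.float64(0.28167561675235614), np.float64(0.12506151868251134)]
balls [0.5442 0.0042 0.027 ] [0.49   0.0262 0.027 ] 0.058494811041773426
psi 0.14658011581904956 0.15060463599190338 0.13312212229734458
post [0.6777 0.0256 0.193 ] basecentre [0.5863 0.0106]
knob [ 0.5215 -0.0355  0.231 ]
fingers [0.5258 0.046  0.056 ] [ 0.4605 -0.0061  0.056 ]
tab (array([0.4874, 0.3005, 0.1128]), [np.float64(0.0008036711178126301), np.float64(0.0008036711178127339)])
glass (array([0.4563, 0.2975, 0.055 ]), [np.float64(0.001020634252116082), np.float64(0.0010206342521160224)])
foot [[0.3978 0.3603]
 [0.3935 0.2411]
 [0.5221 0.2384]
 [0.5289 0.3572]]
cup [0.662  0.1824 0.065 ]
bottle [0.6552 0.3579 0.122 ]
dish [ 0.4659 -0.2359  0.015 ]
```

>>> carry_out --pt "0.068 -0.123 -0.03 0 0 0 -0.15" --pt "0.068 -0.123 -0.03 0 0 0 -0.15" --pt "0.068 -0.123 -0.03 0 0 0 -0.15" --pt "0.068 -0.123 -0.03 0 0 0 -0.15" --pt "0.068 -0.123 -0.03 0 0 0 -0.15" --pt "0.068 -0.123 -0.03 0 0 0 -0.15" --pt "0.068 -0.123 -0.03 0 0 0 -0.15" --pt "0.068 -0.123 -0.03 0 0 0 -0.15" --pt "0.115 -0.0745 0 0 0 0 -0.15" --pt "0.115 -0.0745 0 0 0 0 -0.15" --pt "0.115 -0.0745 0 0 0 0 -0.15" --pt "0.115 -0.0745 0 0 0 0 -0.15" --pt "0.115 -0.0745 0 0 0 0 -0.15" --pt "0.115 -0.0745 0 0 0 0 -0.15" --pt "0.115 -0.0745 0 0 0 0 -0.15" --pt "0.115 -0.0745 0 0 0 0 -0.15" --pt "0.115 -0.0745 0 0 0 0 -0.15" --pt "0.115 -0.0745 0 0 0 0 -0.15" --pt "0.115 -0.0745 0 0 0 0 -0.15" --pt "0.115 -0.0745 0 0 0 0 -0.15"

```text
time_s: 1.82
tcp_pos: [0.5224, -0.0333, 0.291]
tool_rot: [0.0, 0.986, 0.168, -0.0]
ft_force: [0.5, 0.4, 1.2]
width: 0.428
gripper_force: 0.0
```

```bash
cat >> h.py <<'E'
def go(pos,z=None,x=None):
    "total shift and turn in tool axes, move units"
    s=arm.observe(); Q=rot(s['tool_rot'])
    out=[np.round(Q.inv().apply(np.array(pos)-s['tcp_pos'])/.25,3)]
    if z is not None:
        z=np.array(z)/np.linalg.norm(z); x=np.array(x)-np.dot(x,z)*z; x/=np.linalg.norm(x)
        T=R.from_matrix(np.c_[x,np.cross(z,x),z]); out.append(np.round((Q.inv()*T).as_rotvec()/.1,2))
    print('tcp',s['tcp_pos'].round(4),'t',s['time_s'],'F',s['ft_force'].round(1),'w',round(s['width'],3),'shift',*out)
    return s
E
python3 - <<'E'
from h import *
go([.5215,-.0355,.195],[0,0,-1],[np.cos(.373),np.sin(.373),0])
s=arm.observe(); im=arm.get_image('wrist'); cv2.imwrite('pics/w1.png',im[:,:,::-1])
k=cam('wrist',s); print([proj(k,p).round(1) for p in [(.5215,-.0355,.231),(.5095,.001,.032),(.6777,.0256,.193)]])
E
```

```text
tcp [ 0.5224 -0.0333  0.291 ] t 1.8167 F [0.5 0.4 1.2] w 0.428 shift [-0.006  0.007  0.384] [-0.    0.   -0.36]
[array([276. , 227.9]), array([244.1, 169.2]), array([267.4,  -7.7])]
```

View pics/w1.png

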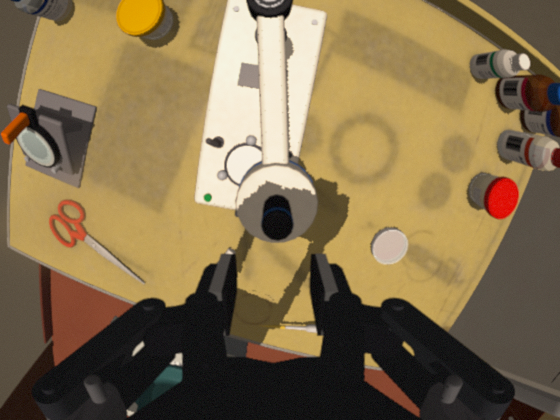

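The knob's top is at about (277,224) in the wrist view, and the predicted position is (276,228), so the knob fix holds.

>>> carry_out --pt "-0.001 0.001 0.048 0 0 -0.045 -0.15" --pt "-0.001 0.001 0.048 0 0 -0.045 -0.15" --pt "-0.001 0.001 0.048 0 0 -0.045 -0.15" --pt "-0.001 0.001 0.048 0 0 -0.045 -0.15" --pt "-0.001 0.001 0.048 0 0 -0.045 -0.15" --pt "-0.001 0.001 0.048 0 0 -0.045 -0.15" --pt "0 0.001 0.048 0 0 -0.045 -0.15" --pt "0 0 0.048 0 0 -0.045 -0.15" --pt "0 0 0 0 0 0 -0.15"

```text
time_s: 2.62
tcp_pos: [0.519, -0.0372, 0.1919]
tool_rot: [-0.001, 0.983, 0.185, -0.002]
ft_force: [-1.3, 0.4, -0.0]
width: 0.428
gripper_force: 0.0
```

>>> carry_out --pt "0.0012 0.0408 0 0 0 -0.6 -0.15" --pt "0.0012 0.0408 0 0 0 -0.6 -0.15" --pt "0.0012 0.0408 0 0 0 -0.6 -0.15" --pt "0.0012 0.0408 0 0 0 -0.6 -0.15" --pt "0.0012 0.0408 0 0 0 -0.6 -0.15"

```text
time_s: 3.03
tcp_pos: [0.5464, -0.0814, 0.1953]
tool_rot: [-0.0, 0.943, 0.332, -0.0]
ft_force: [-0.6, 0.0, -0.6]
width: 0.422
gripper_force: 0.5
```

>>> carry_out --pt "0.0012 0.0408 0 0 0 -0.6 -0.15" --pt "0.0012 0.0408 0 0 0 -0.6 -0.15" --pt "0.0012 0.0408 0 0 0 -0.6 -0.15" --pt "0.0012 0.0408 0 0 0 -0.6 -0.15" --pt "0.0012 0.0408 0 0 0 -0.6 -0.15" --pt "0.0012 0.0408 0 0 0 -0.6 -0.15" --pt "0.0012 0.0408 0 0 0 -0.6 -0.15" --pt "0.0012 0.0408 0 0 0 -0.6 -0.15" --pt "0.0012 0.0408 0 0 0 -0.6 -0.15" --pt "0.0012 0.0408 0 0 0 -0.6 -0.15" --pt "0.0012 0.0408 0 0 0 -0.6 -0.15" --pt "0.0012 0.0408 0 0 0 -0.6 -0.15" --pt "0.0012 0.0408 0 0 0 -0.6 -0.15" --pt "0 0 0 0 0 0 -0.15" --pt "0 -0.02 0 0 0 0 -0.15"

```text
time_s: 4.28
tcp_pos: [0.6553, -0.1438, 0.1953]
tool_rot: [0.0, 0.748, 0.664, 0.0]
ft_force: [0.5, -0.7, -0.4]
width: 0.424
gripper_force: 0.0
```

>>> carry_out --pt "0 0 -0.06 0 0 0 -0.15" --pt "0 0 -0.06 0 0 0 -0.15" --pt "0 0 -0.06 0 0 0 -0.15" --pt "0 0 -0.08 0 0 0 -0.15" --pt "0 0 -0.08 0 0 0 -0.15" --pt "0 0 -0.08 0 0 0 -0.15" --pt "0 0 0 0 0 0 -0.15"

```text
time_s: 4.87
tcp_pos: [0.6558, -0.1439, 0.3063]
tool_rot: [0.003, 0.748, 0.664, 0.002]
ft_force: [0.8, -0.6, 2.0]
width: 0.427
gripper_force: 0.0
```

```bash
python3 - <<'E'
from h import *
np.set_printoptions(precision=4,suppress=True)
go([.42,.29,.25],[np.sin(.61),0,-np.cos(.61)],[-np.cos(.61),0,-np.sin(.61)])
im=arm.get_image('top')[:,:,::-1]; cv2.imwrite('pics/top1.png',im)
cv2.imwrite('pics/crop2.png',cv2.resize(im[160:300,255:405],None,fx=4,fy=4,interpolation=cv2.INTER_CUBIC))
print(arm.observe()['qpos'])
E
```

```text
tcp [ 0.6558 -0.1439  0.3063] t 4.8667 F [ 0.8 -0.6  2. ] w 0.427 shift [ 1.611 -1.145  0.214] [ -5.08  -4.48 -16.33]
[-0.2532  0.2184  1.5274  0.      1.3898 -0.1339]
```

View pics/crop2.png

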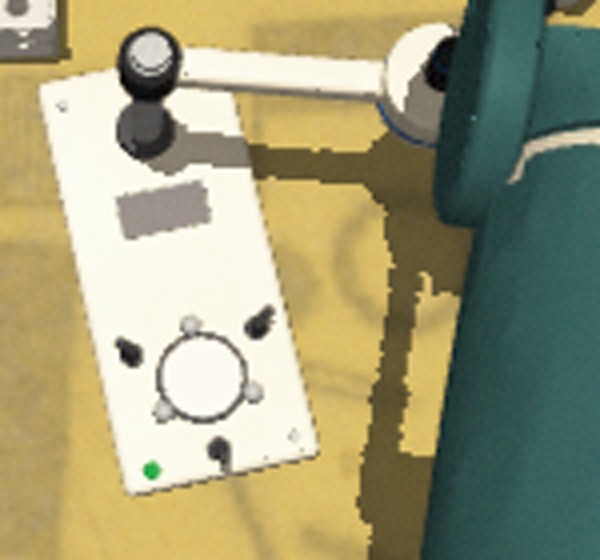

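The camera arm now stands at about 1.25 rad and is clear. The mount is visible with its ring centred at crop (203,377), which is (305.8,254.2) in the full picture, and balls at crop (191,325), (163,410) and (254,391).

```bash
python3 - <<'E'
from h import *
np.set_printoptions(precision=4,suppress=True)
k=cam('top')
B=np.array([onz(k,255+x/4,160+y/4,.026)[:2] for x,y in [(191,325),(163,410),(254,391)]])
c=B.mean(0);d=B-c;print(B,c,np.linalg.norm(d,axis=1),np.arctan2(d[:,1],d[:,0])-np.array([0,1,-1])*2*np.pi/3, 'ring',onz(k,305.75,254.25,.019))
y=-.02
go([.427,.2985,.30],[np.sin(.611)*np.cos(y),np.sin(.611)*np.sin(y),-np.cos(.611)],[-np.cos(.611)*np.cos(y),-np.cos(.611)*np.sin(y),-np.sin(.611)])
E
```

```text
[[ 0.5444  0.0041]
 [ 0.4902  0.0262]
 [ 0.4987 -0.0333]] [ 0.5111 -0.001 ] [0.0337 0.0343 0.0346] [0.1527 0.1324 0.1586] ring [ 0.5109 -0.0016  0.019 ]
tcp [ 0.6552 -0.1438  0.304 ] t 4.9167 F [ 0.1 -0.4  0.5] w 0.426 shift [ 1.648 -1.117  0.008] [ -5.05  -4.55 -16.13]
```

>>> carry_out --pt "0.11 -0.0745 0 0 0 0 -0.15" --pt "0.11 -0.0745 0 0 0 0 -0.15" --pt "0.11 -0.0745 0 0 0 0 -0.15" --pt "0.11 -0.0745 0 0 0 0 -0.15" --pt "0.11 -0.0745 0 0 0 0 -0.15" --pt "0.11 -0.0745 0 0 0 0 -0.15" --pt "0.11 -0.0745 0 0 0 0 -0.15" --pt "0.11 -0.0745 0 0 0 0 -0.15" --pt "0.11 -0.0745 0 0 0 0 -0.15" --pt "0.11 -0.0745 0 0 0 0 -0.15" --pt "0.11 -0.0745 0 0 0 0 -0.15" --pt "0.11 -0.0745 0 0 0 0 -0.15" --pt "0.11 -0.0745 0 0 0 0 -0.15" --pt "0.11 -0.0745 0 0 0 0 -0.15" --pt "0.11 -0.0745 0 0 0 0 -0.15"

```text
time_s: 6.17
tcp_pos: [0.4234, 0.2995, 0.2987]
tool_rot: [-0.0, 0.748, 0.664, -0.001]
ft_force: [0.4, 0.4, -0.0]
width: 0.424
gripper_force: 0.0
```

>>> carry_out --pt "0 0 0 -0.28 -0.25 -0.9 -0.15" --pt "0 0 0 -0.28 -0.25 -0.9 -0.15" --pt "0 0 0 -0.28 -0.25 -0.9 -0.15" --pt "0 0 0 -0.28 -0.25 -0.9 -0.15" --pt "0 0 0 -0.28 -0.25 -0.9 -0.15" --pt "0 0 0 -0.28 -0.25 -0.9 -0.15" --pt "0 0 0 -0.28 -0.25 -0.9 -0.15" --pt "0 0 0 -0.28 -0.25 -0.9 -0.15" --pt "0 0 0 -0.28 -0.25 -0.9 -0.15" --pt "0 0 0 -0.28 -0.25 -0.9 -0.15" --pt "0 0 0 -0.28 -0.25 -0.9 -0.15" --pt "0 0 0 -0.28 -0.25 -0.9 -0.15" --pt "0 0 0 -0.28 -0.25 -0.9 -0.15" --pt "0 0 0 -0.28 -0.25 -0.9 -0.15" --pt "0 0 0 -0.28 -0.25 -0.9 -0.15" --pt "0 0 0 -0.28 -0.25 -0.9 -0.15" --pt "0 0 0 -0.28 -0.25 -0.9 -0.15" --pt "0 0 0 -0.28 -0.25 -0.9 -0.15" --pt "0 0 0 0 0 0 -0.15"

```text
time_s: 7.75
tcp_pos: [0.4236, 0.2971, 0.2973]
tool_rot: [0.295, 0.005, 0.955, -0.002]
ft_force: [-0.3, -0.5, -0.7]
width: 0.427
gripper_force: 0.0
```

```bash
python3 - <<'E'
from h import *
np.set_printoptions(precision=4,suppress=True)
y=-.02
s=go([.427,.2985,.196],[np.sin(.611)*np.cos(y),np.sin(.611)*np.sin(y),-np.cos(.611)],[-np.cos(.611)*np.cos(y),-np.cos(.611)*np.sin(y),-np.sin(.611)])
print(s['qpos'])
im=arm.get_image('wrist')[:,:,::-1]; cv2.imwrite('pics/w2.png',im)
k=cam('wrist',s); print(proj(k,[.487,.2985,.11]),proj(k,[.4563,.2975,.055]))
E
```

```text
tcp [0.4236 0.2971 0.2973] t 7.75 F [-0.3 -0.5 -0.7] w 0.427 shift [0.217 0.006 0.342] [ 0.05 -0.12  0.08]
[ 0.8544 -0.34    2.1765 -0.5497  0.965  -0.4657]
[274.8887 129.9945] [273.553   77.5051]
```

View pics/w2.png

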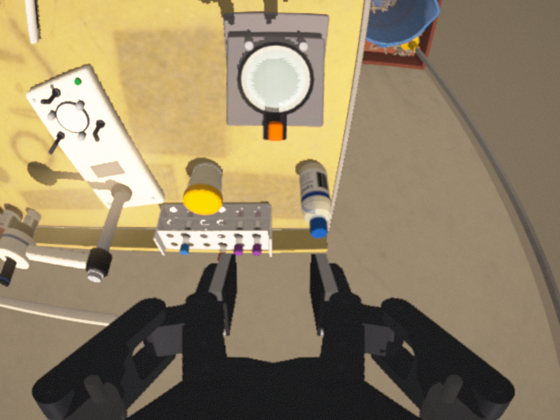

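The wrist view shows the orange tab at (275,131) and the glass at (276,79). The predictions were (275,130) and (273.5,77.5), so they agree to a few mm.

```bash
python3 - <<'E'
from h import *
np.set_printoptions(precision=4,suppress=True)
s=arm.observe(); k=cam('wrist',s); im=cv2.imread('pics/w2.png'); h=cv2.cvtColor(im,cv2.COLOR_BGR2HSV)
m=np.zeros(h.shape[:2],np.uint8); m[110:150,255:300]=cv2.inRange(h,(3,150,90),(17,255,255))[110:150,255:300]
print(cv2.boundingRect(m)); M=cv2.moments(m,True); tu=(M['m10']/M['m00'],M['m01']/M['m00']); print('tab px',tu)
d=(im.max(2)<45).astype(np.uint8); d[:30]=0;d[125:]=0;d[:,:225]=0;d[:,325:]=0
n,l,st,_=cv2.connectedComponentsWithStats(d); i=1+np.argmax(st[1:,4]); c=max(cv2.findContours((l==i).astype(np.uint8),cv2.RETR_EXTERNAL,cv2.CHAIN_APPROX_NONE)[0],key=len)
el=cv2.fitEllipse(cv2.convexHull(c[c[:,0,1]<112][:,0])); print(st[i],el)
g=cv2.inRange(h,(0,0,110),(180,90,255)); g[:48]=0;g[112:]=0;g[:,:240]=0;g[:,312:]=0
n,l,st,ce=cv2.connectedComponentsWithStats(g); j=1+np.argmax(st[1:,4]); print('glass',st[j],ce[j])
# lens centre on plane model: tri with top/scene glass
t=cam('top'); sc=cam('scene')
p,e=tri((k,*ce[j]),(t,188.75,281.75),(sc,262.5,350)); print('centre',p,e)
p2,e2=tri((k,*ce[j]),(t,188.75,281.75)); print('centre wrist+top',p2,e2)
for y in(-.06,-.03,0,.03):
    L=R.from_euler('z',y)*R.from_euler('y',-np.radians(35))
    q=p+L.apply([.056,0,.049]); print(y,'tabtop pred px',proj(k,q),'tabcentre',p+L.apply([.056,0,.027]))
E
```

```text
(267, 121, 17, 20)
tab px (275.20338983050846, 130.77966101694915)Traceback (most recent call last):
  File "<stdin>", line 8, in <module>
cv2.error: OpenCV(4.12.0) /io/opencv/modules/imgproc/src/shapedescr.cpp:356: error: (-215:Assertion failed) n >= 0 && (depth == CV_32F || depth == CV_32S) in function 'fitEllipseNoDirect'
```

```bash
python3 - <<'E'
from h import *
np.set_printoptions(precision=4,suppress=True)
s=arm.observe(); k=cam('wrist',s); im=cv2.imread('pics/w2.png'); h=cv2.cvtColor(im,cv2.COLOR_BGR2HSV)
g=cv2.inRange(h,(0,0,130),(180,90,255)); g[:48]=0;g[112:]=0;g[:,:240]=0;g[:,312:]=0
n,l,st,ce=cv2.connectedComponentsWithStats(g); j=1+np.argmax(st[1:,4]); print('glass',st[j],ce[j])
t=cam('top'); sc=cam('scene')
p,e=tri((k,*ce[j]),(t,188.75,281.75),(sc,262.5,350)); print('centre',p,e)
print('wrist+top',*tri((k,*ce[j]),(t,188.75,281.75)))
for y in(-.06,-.03,0,.03):
    L=R.from_euler('z',y)*R.from_euler('y',-np.radians(35))
    print(y,'tabtop,mid px',proj(k,p+L.apply([.056,0,.049])),proj(k,p+L.apply([.056,0,.027])),'tabcentre',p+L.apply([.056,0,.027]))
E
```

```text
glass [ 241   48   70   64 3611] [275.1687  78.7929]
centre [0.4564 0.2986 0.0568] [np.float64(0.0019852058006673066), np.float64(0.0021972502718514385), np.float64(0.00035194705173286373)]
wrist+top [0.4558 0.2982 0.0587] [np.float64(0.0020385938314394928), np.float64(0.002038593831439306)]
-0.06 tabtop,mid px [273.1655 130.9976] [272.5557 129.6006] tabcentre [0.4867 0.2967 0.111 ]
-0.03 tabtop,mid px [273.7269 131.0102] [273.4531 129.6207] tabcentre [0.4867 0.2976 0.111 ]
0 tabtop,mid px [274.2887 131.01  ] [274.3507 129.6204] tabcentre [0.4868 0.2986 0.111 ]
0.03 tabtop,mid px [274.8502 130.9969] [275.2481 129.5995] tabcentre [0.4867 0.2995 0.111 ]
```

```bash
python3 - <<'E'
from h import *
y=-.01
a=np.array([.4956,.2993,.0987]); Z=np.array([np.sin(.611)*np.cos(y),np.sin(.611)*np.sin(y),-np.cos(.611)]);X=[-np.cos(.611)*np.cos(y),-np.cos(.611)*np.sin(y),-np.sin(.611)]
go(a,Z,X)
E
```

```text
tcp [0.4241 0.2975 0.2981] t 7.8 F [-0.7 -0.8  0.6] w 0.423 shift [0.214 0.01  0.82 ] [-0.01 -0.12 -0.04]
```

>>> carry_out --pt "0.027 0.001 0.043 0 -0.015 0 -0.15" --pt "0.027 0.001 0.043 0 -0.015 0 -0.15" --pt "0.027 0.001 0.043 0 -0.015 0 -0.15" --pt "0.027 0.001 0.043 0 -0.015 0 -0.15" --pt "0.027 0.001 0.043 0 -0.015 0 -0.15" --pt "0.027 0.001 0.043 0 -0.015 0 -0.15" --pt "0.027 0.001 0.043 0 -0.015 0 -0.15" --pt "0.027 0.001 0.043 0 -0.015 0 -0.15" --pt "0 0 0.04 0 0 0 -0.15" --pt "0 0 0.04 0 0 0 -0.15" --pt "0 0 0.04 0 0 0 -0.15" --pt "0 0 0.04 0 0 0 -0.15" --pt "0 0 0.03 0 0 0 -0.15" --pt "0 0 0 0 0 0 -0.15"

```text
time_s: 8.97
tcp_pos: [0.458, 0.3001, 0.1584]
tool_rot: [0.301, 0.006, 0.954, -0.002]
ft_force: [-0.3, 0.0, -0.6]
width: 0.426
gripper_force: 0.0
```

```bash
python3 - <<'E'
from h import *
y=-.01
a=np.array([.4956,.2993,.0987]); Z=np.array([np.sin(.611)*np.cos(y),np.sin(.611)*np.sin(y),-np.cos(.611)]);X=[-np.cos(.611)*np.cos(y),-np.cos(.611)*np.sin(y),-np.sin(.611)]
s=go(a,Z,X)
im=arm.get_image('wrist')[:,:,::-1]; cv2.imwrite('pics/w3.png',im)
k=cam('wrist',s); L=R.from_euler('z',y)*R.from_euler('y',-np.radians(35)); c=np.array([.487,.2993,.111])
for z in(.005,.027,.049): print(z,proj(k,c+L.apply([0,0,z-.027])))
E
```

```text
tcp [0.458  0.3001 0.1584] t 8.9667 F [-0.3  0.  -0.6] w 0.426 shift [ 0.014 -0.001  0.282] [-0.01  0.01 -0.03]
0.005 [272.11139799 212.04199019]
0.027 [271.98204861 222.89175057]
0.049 [271.82557627 236.07767018]
```

View pics/w3.png

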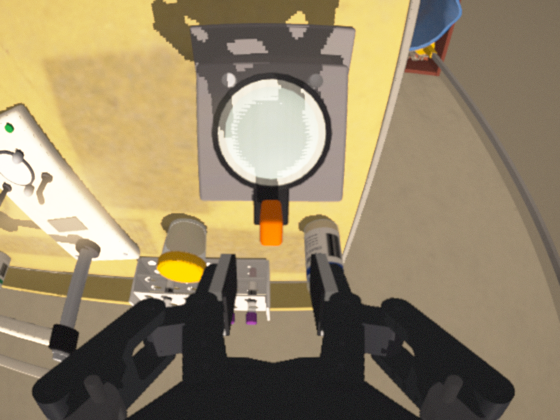

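Tab top at about (271,238), predicted (272,236), and centred between the pads. I'll go in and grip.

>>> carry_out --pt "0.002 0 0.04 0 0 0 -0.15" --pt "0.002 0 0.04 0 0 0 -0.15" --pt "0.002 0 0.04 0 0 0 -0.15" --pt "0.002 0 0.04 0 0 0 -0.15" --pt "0.002 0 0.04 0 0 0 -0.15" --pt "0.002 0 0.03 0 0 0 -0.15" --pt "0.002 0 0.02 0 0 0 -0.15" --pt "0 0 0.015 0 0 0 -0.15" --pt "0 0 0.01 0 0 0 -0.15" --pt "0 0 0 0 0 0 -0.15"

```text
time_s: 9.85
tcp_pos: [0.4944, 0.3004, 0.1013]
tool_rot: [0.302, 0.006, 0.953, -0.001]
ft_force: [-0.1, 0.1, 0.3]
width: 0.429
gripper_force: 0.0
```

>>> carry_out --pt "0 0 0 0 0 0 -0.4" --pt "0 0 0 0 0 0 -0.5" --pt "0 0 0 0 0 0 -0.6" --pt "0 0 0 0 0 0 -0.7" --pt "0 0 0 0 0 0 -0.8" --pt "0 0 0 0 0 0 -1" --pt "0 0 0 0 0 0 -1" --pt "0 0 0 0 0 0 -1" --newtons 60

```text
time_s: 10.52
tcp_pos: [0.4945, 0.3004, 0.1026]
tool_rot: [0.302, 0.006, 0.953, -0.001]
ft_force: [-3.4, -2.0, 6.3]
width: 0.153
gripper_force: 58.5
```

>>> carry_out --pt "0 0 -0.01 0 0 0 -1" --pt "0 0 -0.02 0 0 0 -1" --pt "0 0 -0.03 0 0 0 -1" --pt "0 0 -0.04 0 0 0 -1" --pt "0 0 -0.04 0 0 0 -1" --pt "0 0 -0.04 0 0 0 -1" --pt "0 0 -0.04 0 0 0 -1" --pt "0 0 -0.04 0 0 0 -1" --pt "0 0 -0.04 0 0 0 -1" --pt "0 0 -0.04 0 0 0 -1" --pt "0 0 -0.02 0 0 0 -1" --pt "0 0 0 0 0 0 -1"

```text
time_s: 11.52
tcp_pos: [0.4424, 0.3018, 0.1771]
tool_rot: [0.303, 0.006, 0.953, 0.0]
ft_force: [-0.5, -0.0, -0.3]
width: 0.149
gripper_force: 58.8
```

```bash
python3 - <<'E'
from h import *
np.set_printoptions(precision=4,suppress=True)
s=go([.45,.25,.25])
im=arm.get_image('wrist')[:,:,::-1]; cv2.imwrite('pics/w4.png',im)
print(s['qpos'],s['gripper_force'])
# expected lens points in the tool frame: x_t=-x_l, y_t=-... z flipped
E
```

```text
tcp [0.4424 0.3018 0.1771] t 11.5167 F [-0.5 -0.  -0.3] w 0.149 shift [-0.195 -0.206 -0.22 ]
[ 0.8326 -0.1917  2.3045 -0.7084  0.7197 -0.254 ] 58.78568887710571
```

View pics/w4.png

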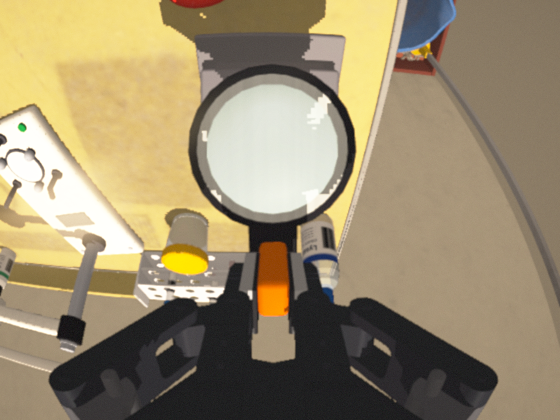

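The lens is held, with its cell centred at about (273,146) and the tab between the pads at (273,278). Next I'll measure the lens in the tool frame from its rim.

```bash
cat > rim.py <<'E'
from h import *
def rim(im,uc,vc,lo=60,hi=100):
    "outermost dark rim points along radial lines, upper part away from the ear"
    k=cam('wrist',dict(tool_rot=[1,0,0,0],tcp_pos=np.zeros(3))); g=im.max(2).astype(float); P=[]
    for a in np.radians(np.arange(-215,36,3)):
        r=np.arange(lo,hi,.5); v=cv2.remap(g.astype(np.float32),(uc+r*np.cos(a)).astype(np.float32)[None],(vc+r*np.sin(a)).astype(np.float32)[None],cv2.INTER_LINEAR)[0]
        d=np.where(v<40)[0]
        if len(d)<4: continue
        e=np.diff(v); i=d[0]; j=i
        while j<len(v)-1 and v[j]<60: j+=1
        if j<len(v)-1: P.append((uc+r[j]*np.cos(a),vc+r[j]*np.sin(a)))
    return k,np.array(P)
E
python3 - <<'E'
from rim import *
np.set_printoptions(precision=2,suppress=True)
im=cv2.imread('pics/w4.png'); k,P=rim(im,273,146)
print(len(P),np.hypot(*(P-[273,146]).T))
for z in (.008,.0108,.014,.017):
    Q=np.array([onz(k,u,v,z)[:2] for u,v in P])*1e3
    e=cv2.fitEllipse(Q.astype(np.float32)); A=np.c_[2*Q,np.ones(len(Q))];c=np.linalg.lstsq(A,(Q**2).sum(1),rcond=None)[0]; R0=np.sqrt(c[2]+c[0]**2+c[1]**2)
    res=np.hypot(*(Q-c[:2]).T)-R0
    print(z,'circle',c[:2],R0,'std',res.std(),'ell',e, 'xspan',np.ptp(Q,0))
E
```

```text
23 [81.  81.  81.  80.5 81.  81.5 81.  80.5 81.  81.  81.  81.  81.  81.
 81.5 82.  81.5 81.  81.5 81.5 81.5 81.5 81.5]
0.008 circle [57.65 -0.61] 39.52760917385834 std 0.12728480832206665 ell ((61.35396194458008, 4.410346984863281), (66.51424407958984, 73.52596282958984), 53.77397155761719) xspan [38.87 19.62]
0.0108 circle [57.28 -0.63] 40.26219832267619 std 0.12965029515410958 ell ((61.047794342041016, 4.487545013427734), (67.74999237060547, 74.8921890258789), 53.774417877197266) xspan [39.59 19.99]
0.014 circle [56.85 -0.65] 41.10172877846854 std 0.13235370867643717 ell ((60.69779968261719, 4.575538635253906), (69.16275787353516, 76.453857421875), 53.77436828613281) xspan [40.42 20.41]
0.017 circle [56.45 -0.67] 41.88878858077346 std 0.13488815885362418 ell ((60.36952590942383, 4.657613754272461), (70.48808288574219, 77.91838836669922), 53.77334976196289) xspan [41.19 20.8 ]
```

>>> carry_out --pt "-0.015 0 -0.02 0 0 0 -1" --pt "-0.023 0 -0.033 0 0 0 -1" --pt "-0.023 0 -0.033 0 0 0 -1" --pt "-0.023 0 -0.033 0 0 0 -1" --pt "-0.023 0 -0.033 0 0 0 -1" --pt "-0.023 0 -0.033 0 0 0 -1" --pt "-0.01 0 -0.015 0 0 0 -1" --pt "0 0 0 0 0 0 -1"

```text
time_s: 12.23
tcp_pos: [0.4431, 0.3017, 0.2389]
tool_rot: [0.303, 0.007, 0.953, 0.0]
ft_force: [0.1, 0.7, -0.8]
width: 0.156
gripper_force: 58.8
```

```bash
python3 - <<'E'
from h import *
p=.147;go([.5673,.008,.16],[0,0,-1],[-np.cos(p),-np.sin(p),0])
E
```

```text
tcp [0.4431 0.3017 0.2389] t 12.2333 F [ 0.1  0.7 -0.8] w 0.156 shift [-0.238 -1.17   0.548] [-0.44  6.15 -1.56]
```

>>> carry_out --pt "0 0 0 -0.02 0.25 -0.06 -1" --pt "0 0 0 -0.037 0.51 -0.13 -1" --pt "0 0 0 -0.037 0.51 -0.13 -1" --pt "0 0 0 -0.037 0.51 -0.13 -1" --pt "0 0 0 -0.037 0.51 -0.13 -1" --pt "0 0 0 -0.037 0.51 -0.13 -1" --pt "0 0 0 -0.037 0.51 -0.13 -1" --pt "0 0 0 -0.037 0.51 -0.13 -1" --pt "0 0 0 -0.037 0.51 -0.13 -1" --pt "0 0 0 -0.037 0.51 -0.13 -1" --pt "0 0 0 -0.037 0.51 -0.13 -1" --pt "0 0 0 -0.037 0.51 -0.13 -1" --pt "0 0 0 -0.02 0.29 -0.07 -1" --pt "0 0 0 0 0 0 -1"

```text
time_s: 13.4
tcp_pos: [0.4434, 0.3006, 0.2356]
tool_rot: [-0.002, -0.073, 0.997, -0.002]
ft_force: [-0.5, 0.1, -1.8]
width: 0.154
gripper_force: 58.7
```

```bash
python3 - <<'E'
from h import *
p=.147;s=go([.5673,.008,.16],[0,0,-1],[-np.cos(p),-np.sin(p),0]);print(s['qpos'].round(2))
E
```

```text
tcp [0.4434 0.3006 0.2356] t 13.4 F [-0.5  0.1 -1.8] w 0.154 shift [-0.321 -1.229  0.304] [-0.03 -0.05 -0.  ]
[ 0.55  0.    1.89 -0.    1.25 -1.17]
```

>>> carry_out --pt "-0.011 -0.044 0.01 0 0 0 -1" --pt "-0.023 -0.088 0.0 0 0 0 -1" --pt "-0.023 -0.088 0.0 0 0 0 -1" --pt "-0.023 -0.088 0.0 0 0 0 -1" --pt "-0.023 -0.088 0.02 0 0 0 -1" --pt "-0.023 -0.088 0.02 0 0 0 -1" --pt "-0.023 -0.088 0.02 0 0 0 -1" --pt "-0.023 -0.088 0.02 0 0 0 -1" --pt "-0.023 -0.088 0.02 0 0 0 -1" --pt "-0.023 -0.088 0.03 0 0 0 -1" --pt "-0.023 -0.088 0.03 0 0 0 -1" --pt "-0.023 -0.088 0.03 0 0 0 -1" --pt "-0.023 -0.088 0.03 0 0 0 -1" --pt "-0.023 -0.088 0.03 0 0 0 -1" --pt "-0.011 -0.044 0.03 -0.03 -0.05 0 -1" --pt "0 0 0 0 0 0 -1"

```text
time_s: 14.73
tcp_pos: [0.5657, 0.0055, 0.1622]
tool_rot: [-0.0, -0.073, 0.997, 0.0]
ft_force: [0.1, -0.4, -2.1]
width: 0.154
gripper_force: 58.8
```

```bash
python3 - <<'E'
from h import *
p=.147;s=go([.5673,.008,.085],[0,0,-1],[-np.cos(p),-np.sin(p),0])
im=arm.get_image('wrist')[:,:,::-1]; cv2.imwrite('pics/w5.png',im)
t=arm.get_image('top')[:,:,::-1]; cv2.imwrite('pics/top2.png',t)
E
```

```text
tcp [0.5657 0.0055 0.1622] t 14.7333 F [ 0.1 -0.4 -2.1] w 0.154 shift [-0.008  0.009  0.309] [ 0.01 -0.   -0.02]
```

View pics/w5.png

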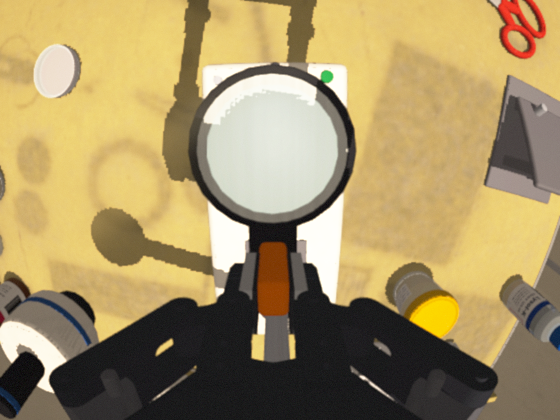

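The held lens is still at (273,146), unchanged in the tool, and sits over the stand. The camera is well clear at lower left.

```bash
python3 - <<'E'
from rim import *
np.set_printoptions(precision=2,suppress=True)
im=cv2.imread('pics/w5.png'); 
k=rim(im,273,146)[0]; g=cv2.cvtColor(im,cv2.COLOR_BGR2GRAY).astype(np.float32); P=[]
for a in np.radians(np.arange(-215,36,3)):
    r=np.arange(70,92,.25); v=cv2.remap(cv2.GaussianBlur(g,(3,3),0),(273+r*np.cos(a)).astype(np.float32)[None],(146+r*np.sin(a)).astype(np.float32)[None],cv2.INTER_LINEAR)[0]
    i=np.argmax(v[20:]-v[:-20]) ; d=np.diff(v); j=np.argmin(v); 
    up=np.where(v[j:]>v[j]+20)[0]
    if len(up) and v[j]<45: P.append((273+r[j+up[0]]*np.cos(a),146+r[j+up[0]]*np.sin(a),np.degrees(a)))
P=np.array(P); print(len(P)); 
for z in (.0108,.014,.017):
    Q=np.array([onz(k,u,v,z)[:2] for u,v,_ in P])*1e3
    for it in range(4):
        A=np.c_[2*Q,np.ones(len(Q))];c=np.linalg.lstsq(A,(Q**2).sum(1),rcond=None)[0]; R0=np.sqrt(c[2]+c[0]**2+c[1]**2); res=np.hypot(*(Q-c[:2]).T)-R0; Q=Q[abs(res)<max(.4,2*res.std())]
    print(z,c[:2],R0,res.std(),len(Q))
E
```

```text
36
0.0108 [57.18 -0.63] 39.987977717939295 0.1817313012189888 33
0.014 [56.75 -0.65] 40.82099319656768 0.18551706372827279 33
0.017 [56.35 -0.66] 41.60194520778169 0.18906621608072574 33
```

>>> carry_out --pt "-0.002 0.003 0.03 0 0 0 -1" --pt "-0.002 0.003 0.04 0 0 0 -1" --pt "-0.002 0.003 0.04 0 0 0 -1" --pt "-0.001 0 0.04 0 0 0 -1" --pt "0 0 0.04 0 0 0 -1" --pt "0 0 0.04 0 0 0 -1" --pt "0 0 0.04 0 0 0 -1" --pt "0 0 0.02 0 0 0 -1" --pt "0 0 0.01 0 0 0 -1" --pt "0 0 0 0 0 0 -1"

```text
time_s: 15.67
tcp_pos: [0.5678, 0.0104, 0.0883]
tool_rot: [0.0, -0.074, 0.997, 0.001]
ft_force: [0.1, -0.2, -1.0]
width: 0.155
gripper_force: 58.8
```

```bash
python3 - <<'E'
from h import *
p=.147;s=go([.567,.0082,.058],[0,0,-1],[-np.cos(p),-np.sin(p),0])
t=arm.get_image('wrist')[:,:,::-1]; cv2.imwrite('pics/w6.png',t)
t=arm.get_image('top')[:,:,::-1]; cv2.imwrite('pics/top3.png',t)
E
```

```text
tcp [0.5678 0.0104 0.0883] t 15.6667 F [ 0.1 -0.2 -1. ] w 0.155 shift [ 0.004 -0.008  0.121] [0.01 0.   0.01]
```

>>> carry_out --pt "0.001 -0.003 0.015 0 0 0 -1" --pt "0 0 0.015 0 0 0 -1" --pt "0 0 0.015 0 0 0 -1" --pt "0 0 0.015 0 0 0 -1" --pt "0 0 0.01 0 0 0 -1" --pt "0 0 0.01 0 0 0 -1" --pt "0 0 0.01 0 0 0 -1" --pt "0 0 0 0 0 0 -1"

```text
time_s: 16.43
tcp_pos: [0.5678, 0.0097, 0.066]
tool_rot: [0.0, -0.074, 0.997, 0.001]
ft_force: [0.5, -0.5, -1.2]
width: 0.153
gripper_force: 58.8
```

>>> carry_out --pt "0 0 0.004 0 0 0 -1" --pt "0 0 0.004 0 0 0 -1" --pt "0 0 0 0 0 0 -1"

```text
time_s: 16.68
tcp_pos: [0.5682, 0.0097, 0.0647]
tool_rot: [0.001, -0.074, 0.997, 0.001]
ft_force: [-0.1, 0.9, -1.6]
width: 0.152
gripper_force: 58.8
```

>>> carry_out --pt "-0.001 -0.003 0.004 0 0 0 -1" --pt "0 0 0.004 0 0 0 -1" --pt "0 0 0.004 0 0 0 -1" --pt "0 0 0 0 0 0 -1"

```text
time_s: 17.02
tcp_pos: [0.5684, 0.009, 0.0615]
tool_rot: [0.001, -0.074, 0.997, 0.001]
ft_force: [-0.5, 0.4, -1.8]
width: 0.152
gripper_force: 58.8
```

>>> carry_out --pt "0 0 0.004 0 0 0 -1" --pt "0 0 0.004 0 0 0 -1" --pt "0 0 0 0 0 0 -1"

```text
time_s: 17.27
tcp_pos: [0.5684, 0.009, 0.0595]
tool_rot: [0.001, -0.074, 0.997, 0.001]
ft_force: [0.1, 0.1, -1.8]
width: 0.151
gripper_force: 58.8
```

>>> carry_out --pt "0 0 0.004 0 0 0 -1" --pt "0 0 0 0 0 0 -1"

```text
time_s: 17.43
tcp_pos: [0.5685, 0.009, 0.0586]
tool_rot: [0.001, -0.074, 0.997, 0.001]
ft_force: [0.4, -1.3, -0.2]
width: 0.151
gripper_force: 58.8
```

>>> carry_out --pt "0.003 0 0.003 0 0 0 -1" --pt "0 0 0 0 0 0 -1"

```text
time_s: 17.6
tcp_pos: [0.5676, 0.0089, 0.0578]
tool_rot: [0.001, -0.074, 0.997, 0.001]
ft_force: [-0.0, -0.2, -1.0]
width: 0.152
gripper_force: 58.8
```

>>> carry_out --pt "0 0 0.003 0 0 0 -1" --pt "0 0 0 0 0 0 -1"

```text
time_s: 17.77
tcp_pos: [0.5678, 0.0088, 0.0571]
tool_rot: [0.001, -0.074, 0.997, 0.001]
ft_force: [0.2, -0.3, -0.9]
width: 0.16
gripper_force: 58.8
```

>>> carry_out --pt "0 0 0.003 0 0 0 -1" --pt "0 0 0 0 0 0 -1"

```text
time_s: 17.93
tcp_pos: [0.5678, 0.0089, 0.0564]
tool_rot: [0.001, -0.074, 0.997, 0.001]
ft_force: [0.2, -0.0, -1.7]
width: 0.156
gripper_force: 58.8
```

>>> carry_out --pt "0 0 0.003 0 0 0 -1" --pt "0 0 0 0 0 0 -1"

```text
time_s: 18.1
tcp_pos: [0.568, 0.0089, 0.0561]
tool_rot: [0.001, -0.074, 0.997, 0.001]
ft_force: [-0.6, 0.6, 1.7]
width: 0.154
gripper_force: 59.3
```

>>> carry_out --pt "0 0 0.003 0 0 0 -1" --pt "0 0 0 0 0 0 -1"

```text
time_s: 18.27
tcp_pos: [0.5682, 0.0088, 0.0559]
tool_rot: [0.001, -0.074, 0.997, 0.001]
ft_force: [-1.9, 0.1, 6.0]
width: 0.153
gripper_force: 59.9
```

>>> carry_out --pt "0 0 0.003 0 0 0 -1" --pt "0 0 0 0 0 0 -1"

```text
time_s: 18.43
tcp_pos: [0.5683, 0.0089, 0.0557]
tool_rot: [0.001, -0.074, 0.997, 0.001]
ft_force: [-2.5, -0.8, 10.0]
width: 0.154
gripper_force: 60.5
```

Contact came at TCP z = 0.056, as predicted. I'll relax the press and open slowly.

>>> carry_out --pt "0 0 -0.004 0 0 0 -1" --pt "0 0 -0.003 0 0 0 -1" --pt "0 0 0 0 0 0 -1" --newtons 20

```text
time_s: 18.68
tcp_pos: [0.568, 0.0089, 0.0561]
tool_rot: [0.001, -0.074, 0.997, 0.001]
ft_force: [-0.9, -0.5, 1.7]
width: 0.154
gripper_force: 59.1
```

>>> carry_out --pt "0 0 0 0 0 0 -0.66" --pt "0 0 0 0 0 0 -0.62" --pt "0 0 0 0 0 0 -0.55" --pt "0 0 0 0 0 0 -0.45" --pt "0 0 0 0 0 0 -0.35" --pt "0 0 0 0 0 0 -0.25" --pt "0 0 0 0 0 0 -0.25"

```text
time_s: 19.27
tcp_pos: [0.5679, 0.0089, 0.056]
tool_rot: [0.001, -0.074, 0.997, 0.001]
ft_force: [0.0, 0.5, -0.1]
width: 0.373
gripper_force: 0.0
```

```bash
python3 - <<'E'
from h import *
s=go([.567,.0082,.2])
a=arm.get_image('wrist')[:,:,::-1]; cv2.imwrite('pics/w7.png',a)
b=arm.get_image('scene')[:,:,::-1]; cv2.imwrite('pics/scene1.png',b)
E
```

```text
tcp [0.5679 0.0089 0.056 ] t 19.2667 F [ 0.   0.5 -0.1] w 0.373 shift [ 0.003 -0.001 -0.576]
```

>>> carry_out --pt "0 0 -0.02 0 0 0 -0.25" --pt "0 0 -0.03 0 0 0 -0.25" --pt "0 0 -0.05 0 0 0 -0.25" --pt "0 0 -0.06 0 0 0 -0.25" --pt "0 0 -0.08 0 0 0 -0.25" --pt "0 0 -0.1 0 0 0 -0.2" --pt "0 0 -0.1 0 0 0 -0.15" --pt "0 0 -0.1 0 0 0 -0.15" --pt "0 0 -0.1 0 0 0 -0.15" --pt "0 0 -0.1 0 0 0 -0.15" --pt "0 0 -0.1 0 0 0 -0.15" --pt "0 0 -0.08 0 0 0 -0.15" --pt "0 0 0 0 0 0 -0.15"

```text
time_s: 20.45
tcp_pos: [0.5703, 0.0085, 0.2937]
tool_rot: [0.007, -0.074, 0.997, 0.0]
ft_force: [1.1, 0.5, 0.9]
width: 0.427
gripper_force: 0.0
```

```bash
python3 - <<'E'
from h import *
np.set_printoptions(precision=4,suppress=True)
s=go([.651,-.142,.3],[0,0,-1],[np.cos(1.41),np.sin(1.41),0]); print(s['qpos'])
a=arm.get_image('wrist')[:,:,::-1]; cv2.imwrite('pics/w8.png',a)
b=arm.get_image('scene')[:,:,::-1]; cv2.imwrite('pics/scene2.png',b)
c=arm.get_image('top')[:,:,::-1]; cv2.imwrite('pics/top4.png',c)
k=cam('wrist',s)
K=cam('scene'); print('seat px wrist',proj(k,[.511,-.0007,.042]),'scene',proj(K,[.511,-.0007,.042]))
u,v=proj(K,[.511,-.0007,.042]).astype(int)
z=cv2.resize(b[v-50:v+45,u-50:u+50],(400,380),interpolation=cv2.INTER_CUBIC)
im=np.zeros((420,800,3),np.uint8);im[:380,:400]=z
u,v=proj(k,[.511,-.0007,.042]).astype(int); print(u,v)
v0,u0=max(v-110,0),max(u-130,0); w=a[v0:v0+260,u0:u0+260]; w=cv2.resize(w,None,fx=1.5,fy=1.5); im[:w.shape[0],400:400+w.shape[1]]=w[:420,:400]
cv2.imwrite('pics/final1.png',im)
E
```

```text
tcp [0.5703 0.0085 0.2937] t 20.45 F [1.1 0.5 0.9] w 0.427 shift [-0.231 -0.643 -0.022] [ 0.12  0.1  18.79]
[-0.0296  0.0243  1.7617  0.0014  1.3424 -1.7483]
seat px wrist [272.5209 118.0568] scene [322.9783 252.9303]
272 118
```

View pics/final1.png

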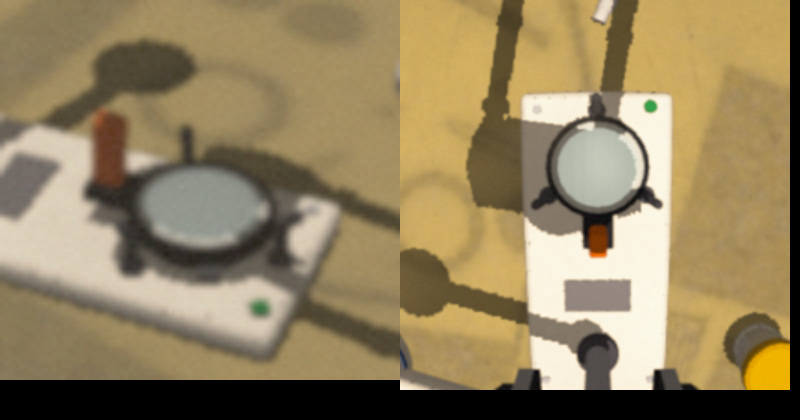

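The lens sits centred between the three dark guide fingers. It looks level, with its ear towards the post. Next is swinging the camera arm back.

>>> carry_out --pt "-0.021 -0.058 -0.002 0.01 0.01 0 -0.15" --pt "-0.021 -0.0585 -0.002 0.01 0.01 0 -0.15" --pt "-0.021 -0.0585 -0.002 0.01 0.01 0 -0.15" --pt "-0.021 -0.0585 -0.002 0.01 0.01 0 -0.15" --pt "-0.021 -0.0585 -0.002 0.01 0.01 0 -0.15" --pt "-0.021 -0.0585 -0.002 0 0 0 -0.15" --pt "-0.021 -0.0585 -0.002 0 0 0 -0.15" --pt "-0.021 -0.0585 -0.002 0 0 0 -0.15" --pt "-0.021 -0.0585 -0.002 0 0 0 -0.15" --pt "-0.021 -0.0585 -0.002 0 0 0 -0.15" --pt "-0.021 -0.0585 -0.002 0 0 0 -0.15"

```text
time_s: 21.52
tcp_pos: [0.649, -0.1434, 0.2919]
tool_rot: [-0.001, -0.074, 0.997, -0.002]
ft_force: [0.2, 0.2, 0.0]
width: 0.428
gripper_force: 0.0
```

>>> carry_out --pt "0 0 0 0 0 1.1 -0.15" --pt "0 0 0 0 0 1.1 -0.15" --pt "0 0 0 0 0 1.1 -0.15" --pt "0 0 0 0 0 1.1 -0.15" --pt "0 0 0 0 0 1.1 -0.15" --pt "0 0 0 0 0 1.1 -0.15" --pt "0 0 0 0 0 1.1 -0.15" --pt "0 0 0 0 0 1.1 -0.15" --pt "0 0 0 0 0 1.1 -0.15" --pt "0 0 0 0 0 1.1 -0.15" --pt "0 0 0 0 0 1.1 -0.15" --pt "0 0 0 0 0 1.1 -0.15" --pt "0 0 0 0 0 1.1 -0.15" --pt "0 0 0 0 0 1.1 -0.15" --pt "0 0 0 0 0 1.1 -0.15" --pt "0 0 0 0 0 1.1 -0.15" --pt "0 0 0 0 0 1.1 -0.15" --pt "0 0 0 0 0 0 -0.15"

```text
out of range; nothing moved
```

```bash
python3 - <<'E'
from h import *
np.set_printoptions(precision=4,suppress=True)
s=go([.651,-.142,.195],[0,0,-1],[np.cos(1.41),np.sin(1.41),0])
a=arm.get_image('wrist')[:,:,::-1]; cv2.imwrite('pics/w9.png',a); k=cam('wrist',s)
T=cam('top'); t=cv2.imread('pics/top4.png')
for n,K,i,w in (('wrist',k,a,32),('top',T,t,14)):
    u,v=proj(K,[.651,-.142,.231]); u,v=int(u),int(v); print(n,'pred top',u,v,'pred base',proj(K,[.651,-.142,.185]))
    m=(i.max(2)<50).astype(np.uint8); q=m[v-w:v+w,u-w:u+w]; N,l,st,ce=cv2.connectedComponentsWithStats(q)
    for j in range(1,N):
        if st[j,4]>20: print(st[j]+[u-w,v-w,0,0,0],ce[j]+[u-w,v-w])
E
```

```text
tcp [ 0.649  -0.1434  0.2919] t 21.5167 F [0.2 0.2 0. ] w 0.428 shift [-0.01   0.006  0.387] [-0.06  0.02 18.79]
wrist pred top 274 228 pred base [274.4789 207.3857]
[ 258  204   29   44 1013] [272.4107 226.232 ]
top pred top 368 174 pred base [365.0839 180.631 ]
[367 170   6   8  30] [369.6    173.0333]
```

>>> carry_out --pt "0 0 0 0 0 0.99 -0.15" --pt "0 0 0 0 0 0.99 -0.15" --pt "0 0 0 0 0 0.99 -0.15" --pt "0 0 0 0 0 0.99 -0.15" --pt "0 0 0 0 0 0.99 -0.15" --pt "0 0 0 0 0 0.99 -0.15" --pt "0 0 0 0 0 0.99 -0.15" --pt "0 0 0 0 0 0.99 -0.15" --pt "0 0 0 0 0 0.99 -0.15" --pt "0 0 0 0 0 0.99 -0.15" --pt "0 0 0 0 0 0.99 -0.15" --pt "0 0 0 0 0 0.99 -0.15" --pt "0 0 0 0 0 0.99 -0.15" --pt "0 0 0 0 0 0.99 -0.15" --pt "0 0 0 0 0 0.99 -0.15" --pt "0 0 0 0 0 0.99 -0.15" --pt "0 0 0 0 0 0.99 -0.15" --pt "0 0 0 0 0 0.99 -0.15" --pt "0 0 0 0 0 0.99 -0.15" --pt "0 0 0 0 0 0 -0.15"

```text
time_s: 23.23
tcp_pos: [0.6484, -0.1421, 0.2919]
tool_rot: [0.001, 0.763, 0.646, -0.002]
ft_force: [0.1, -0.1, -0.1]
width: 0.428
gripper_force: 0.0
```

```bash
python3 - <<'E'
from h import *
s=go([.651,-.142,.195],[0,0,-1],[np.cos(1.41),np.sin(1.41),0])
E
```

```text
tcp [ 0.6484 -0.1421  0.2919] t 23.2333 F [ 0.1 -0.1 -0.1] w 0.428 shift [0.004 0.011 0.388] [-0.02  0.05 -0.04]
```

>>> carry_out --pt "0.002 0.003 0.048 0 0 0 -0.15" --pt "0.002 0.003 0.048 0 0 0 -0.15" --pt "0 0.002 0.048 0 0 0 -0.15" --pt "0 0 0.048 0 0 0 -0.15" --pt "0 0 0.048 0 0 0 -0.15" --pt "0 0 0.048 0 0 0 -0.15" --pt "0 0 0.048 0 0 0 -0.15" --pt "0 0 0.045 0 0 0 -0.15" --pt "0 0 0 0 0 0 -0.15"

```text
time_s: 23.98
tcp_pos: [0.6485, -0.1413, 0.1927]
tool_rot: [-0.001, 0.762, 0.647, -0.004]
ft_force: [-0.2, -0.1, -0.8]
width: 0.428
gripper_force: 0.1
```

>>> carry_out --pt "0.0012 -0.0408 0 0 0 0.6 -0.15" --pt "0.0012 -0.0408 0 0 0 0.6 -0.15" --pt "0.0012 -0.0408 0 0 0 0.6 -0.15" --pt "0.0012 -0.0408 0 0 0 0.6 -0.15" --pt "0.0012 -0.0408 0 0 0 0.6 -0.15" --pt "0.0012 -0.0408 0 0 0 0.6 -0.15" --pt "0.0012 -0.0408 0 0 0 0.6 -0.15" --pt "0.0012 -0.0408 0 0 0 0.6 -0.15" --pt "0.0012 -0.0408 0 0 0 0.6 -0.15" --pt "0.0012 -0.0408 0 0 0 0.6 -0.15" --pt "0.0012 -0.0408 0 0 0 0.6 -0.15" --pt "0.0012 -0.0408 0 0 0 0.6 -0.15"

```text
time_s: 24.98
tcp_pos: [0.5467, -0.0819, 0.1974]
tool_rot: [0.002, 0.942, 0.336, -0.001]
ft_force: [1.6, -0.4, 0.6]
width: 0.422
gripper_force: 0.5
```

>>> carry_out --pt "0.0012 -0.0408 0 0 0 0.6 -0.15" --pt "0.0012 -0.0408 0 0 0 0.6 -0.15" --pt "0.0012 -0.0408 0 0 0 0.6 -0.15" --pt "0.0012 -0.0408 0 0 0 0.6 -0.15" --pt "0.0012 -0.0408 0 0 0 0.6 -0.15" --pt "0.0012 -0.0408 0 0 0 0.6 -0.15" --pt "0.0006 -0.0272 0 0 0 0.4 -0.15" --pt "0.0004 -0.0204 0 0 0 0.3 -0.15" --pt "0 -0.0136 0 0 0 0.2 -0.15" --pt "0 0 0 0 0 0 -0.15"

```text
time_s: 25.82
tcp_pos: [0.5126, -0.0135, 0.1971]
tool_rot: [0.002, 0.993, 0.119, -0.001]
ft_force: [-0.4, 0.4, -0.2]
width: 0.424
gripper_force: 0.0
```

```bash
python3 - <<'E'
from h import *
h=np.array([.6785,.0247]);p=.147
s=go([*(h-.17*np.array([np.cos(p),np.sin(p)])),.195],[0,0,-1],[np.cos(p),np.sin(p),0])
E
```

```text
tcp [ 0.5126 -0.0135  0.1971] t 25.8167 F [-0.4  0.4 -0.2] w 0.424 shift [ 0.004 -0.054  0.008] [0.04 0.02 0.91]
```

>>> carry_out --pt "0.001 -0.02 0 0 0 0.3 -0.15" --pt "0.001 -0.02 0 0 0 0.3 -0.15" --pt "0.001 -0.014 0 0 0 0.3 -0.15" --pt "0 0 0 0 0 0 -0.15"

```text
time_s: 26.15
tcp_pos: [0.5105, -0.0005, 0.1968]
tool_rot: [0.002, 0.997, 0.074, -0.001]
ft_force: [0.2, -0.6, -0.5]
width: 0.427
gripper_force: 0.0
```

>>> carry_out --pt "0 -0.01 0 0 0 0 -0.15" --pt "0 -0.008 0 0 0 0 -0.15" --pt "0 0 0 0 0 0 -0.15"

```text
time_s: 26.4
tcp_pos: [0.5096, 0.0039, 0.1964]
tool_rot: [0.002, 0.997, 0.074, -0.001]
ft_force: [0.1, -0.6, 0.1]
width: 0.425
gripper_force: 0.0
```

>>> carry_out --pt "0 -0.008 0 0 0 0 -0.15" --pt "0 0 0 0 0 0 -0.15"

```text
time_s: 26.57
tcp_pos: [0.5092, 0.0059, 0.1962]
tool_rot: [0.002, 0.997, 0.074, -0.001]
ft_force: [-0.2, -0.8, 0.1]
width: 0.425
gripper_force: 0.1
```

>>> carry_out --pt "0 -0.006 0 0 0 0 -0.15" --pt "0 0 0 0 0 0 -0.15"

```text
time_s: 26.73
tcp_pos: [0.5092, 0.0062, 0.1962]
tool_rot: [0.003, 0.997, 0.074, -0.001]
ft_force: [0.8, -4.5, 0.6]
width: 0.425
gripper_force: 2.5
```

>>> carry_out --pt "0 -0.005 0 0 0 0 -0.15" --pt "0 0 0 0 0 0 -0.15"

```text
time_s: 26.9
tcp_pos: [0.5092, 0.0063, 0.1962]
tool_rot: [0.004, 0.997, 0.074, -0.001]
ft_force: [1.5, -9.4, -0.3]
width: 0.428
gripper_force: 4.5
```

>>> carry_out --pt "0 -0.004 0 0 0 0 -0.15" --pt "0 0 0 0 0 0 -0.15"

```text
time_s: 27.07
tcp_pos: [0.5092, 0.0063, 0.1962]
tool_rot: [0.005, 0.997, 0.074, -0.001]
ft_force: [0.8, -12.4, -1.6]
width: 0.426
gripper_force: 6.1
```

The hinge is hard against its stop: the force climbs and the motion has ended, with the knob at the mount axis. I'll back off, lift and clear away.

>>> carry_out --pt "0 0.015 0 0 0 0 -0.15" --pt "0 0.015 0 0 0 0 -0.15" --pt "0 0.011 0 0 0 0 -0.15" --pt "0 0 0 0 0 0 -0.15" --pt "0 0 -0.03 0 0 0 -0.15" --pt "0 0 -0.05 0 0 0 -0.15" --pt "0 0 -0.07 0 0 0 -0.15" --pt "0 0 -0.08 0 0 0 -0.15" --pt "0 0 -0.08 0 0 0 -0.15" --pt "0 0 -0.08 0 0 0 -0.15" --pt "0 0 -0.08 0 0 0 -0.15" --pt "-0.05 0 0 0 0 0 -0.15" --pt "-0.1 0 0 0 0 0 -0.15" --pt "-0.1 0 0 0 0 0 -0.15" --pt "-0.05 0 0 0 0 0 -0.15" --pt "0 0 0 0 0 0 -0.15" --pt "0 0 0 0 0 0 -0.15"

```text
time_s: 28.48
tcp_pos: [0.4359, -0.0111, 0.3146]
tool_rot: [0.002, 0.997, 0.074, -0.001]
ft_force: [-0.7, 0.3, 0.2]
width: 0.425
gripper_force: 0.0
```

```bash
python3 - <<'E'
from h import *
np.set_printoptions(precision=4,suppress=True)
s=go([.5,0,.3]); a=arm.get_image('wrist')[:,:,::-1]; cv2.imwrite('pics/w10.png',a); k=cam('wrist',s)
b=arm.get_image('scene')[:,:,::-1]; cv2.imwrite('pics/scene3.png',b); K=cam('scene')
for n,C,i,w in(('wrist',k,a,40),('scene',K,b,16)):
    u,v=proj(C,[.511,-.0007,.208]).astype(int); print(n,'pred mid',u,v,proj(C,[.511,-.0007,.231]),proj(C,[.511,-.0007,.185]))
    m=(i.max(2)<50).astype(np.uint8)[v-w:v+w,u-w:u+w]; N,l,st,ce=cv2.connectedComponentsWithStats(m)
    for j in range(1,N):
        if st[j,4]>30: print(st[j]+[u-w,v-w,0,0,0],ce[j]+[u-w,v-w])
# tab still where seated
h=cv2.cvtColor(b,cv2.COLOR_BGR2HSV); m=cv2.inRange(h,(3,130,70),(17,255,255)); c=.147; q=proj(K,[.511+.056*np.cos(c),-.0007+.056*np.sin(c),.064]); print('tab pred',q)
u,v=q.astype(int); mm=m[v-25:v+25,u-25:u+25]; M=cv2.moments(mm,True); print('tab seen',M['m10']/M['m00']+u-25,M['m01']/M['m00']+v-25)
E
```

```text
tcp [ 0.4359 -0.0111  0.3146] t 28.4833 F [-0.7  0.3  0.2] w 0.425 shift [ 0.26  -0.006  0.058]
wrist pred mid 273 108 [273.9243 109.3072] [273.5379 108.6528]
[262  98  27  23 187] [278.5134 113.1604]
scene pred mid 326 187 [326.5186 177.8116] [325.5799 197.728 ]
[320 171  11  12  64] [326.     177.2031]
[321 183   9  15 109] [324.578  190.5596]
tab pred [300.1008 238.7747]
tab seen 298.78991596638656 238.46218487394958
```

```bash
python3 -c "
from rig import arm
print(arm.hand_in())"
```

```text
the job is handed in; nothing more can be done
None
```

I handed the job in at about 29 s: the lens is released in the three-ball mount and looked level and centred on camera, and the camera arm is back against its stop over it. The cup, bottle and dish were never touched, but the hand-in gave no verdict.

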